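# Find the full-length sampling well with the depth gauge

### The arm

A 6-joint arm with a two-finger parallel gripper is mounted at the origin on the work surface. World frame = base frame: x ahead of the robot, y to its left, z up, the work surface at z = 0. Lengths are in m, angles in rad, forces in N, time in s.
With the tool pointing down it reaches from about 0.375 to 0.9 m from the base axis. Payload 3.1 kg.
Tool frame: the origin (TCP) lies midway between the tips of the shut fingers; the grasp point (between the pads) lies 19 mm behind it; z points along the fingers, y is the direction in which the jaws open and shut (so a half turn about z gives the same grasp; the last joint's range is limited). The gripper opens to 87 mm and grips with 3 to 60 N. Pads are 19 mm wide; open, the fingers measure 117 mm over their backs; the gripper's body (75 mm by 190 mm) begins 51 mm behind the grasp point.
Start: joints at [-1.492, 0.527, 1.433, -0, 1.181, -0.178], TCP at [0.159, -0.604, 0.223] pointing down, gripper open.
Joint ranges: [-3.08, 3.08], [-0.75, 2.2], [0.22, 2.44], [-1.43, 4.57], [0, 2.65], [-2.85, 2.85]. Speed limits (rad/s): [2.79, 2.79, 3.14, 3.14, 3.14, 3.14].

### API

Orientations are given as a unit quaternion [x, y, z, w].
In Python, from rig import robot gives the robot as it stands.
- The arm moves only by the tool move_arm, never from a script. Its argument "rows" is one flat list of numbers, 7 for each row, row after row: the shift along the world's x, y, z in mm, then the turn, a rotation vector about the world's x, y, z in rad, then the closure, from 0 (fully open) to 1 (shut). A call has 1 to 12 rows; each row shifts and turns the commanded pose from where the row before left it; what a row does not reach is not made up. A row lasts 1/10 s, in which the tool goes at most 50 mm and 8.59 degrees, less where a joint would pass 70% of its speed; a pose out of reach is approached as far as the arm can. A call with a gripper value outside its range is refused whole. The fingers move at their own pace and stop on an object; "grip_force" is the grip in N (left out, the last holds). Time passes only in rows, so rows that do not move let the fingers close. It gives the time, the measured TCP pose, the force and the opening at its end, in the units of the state.
- robot.get_obs(): the state, without advancing time (a new reading comes with each control period).
- robot.camera(name): name is "scene" or "top"; returns a dict with "color" (400x640x3 uint8, red, green, blue), "z_map" (400x640 float32, m along the optical axis (not along the pixel's ray), 0 where there is no reading), "camera_matrix" (3x3 intrinsics, pixels), "R" (3x3) and "t" (3): a world point X has camera coordinates R X + t. Camera axes: x right, y down, z forward; pixel columns grow to the right and rows downward; lengths in m; the calibration is good to about 2 mm. A picture is of the moment at which its call begins.
- robot.hand_in(): hands the job in, once; it reports no verdict.
Trained networks look in the newest picture that a camera, given by its name, has taken for a name from the list of things; names that differ only in an ending like _2 or _b are one class to them, and where a whole thing is asked for, a point or a joint stands for the part that bears it (a point fixed in the world has none). Each returns a list of dicts, best first, with "conf" (0 to 1); they miss things now and then, are a little off and sometimes report something else, mostly with a low value. They report only what shows in the picture. A call takes as long as a camera call.
- robot.search_frame(camera, thing): "at" ([column, row] in pixels, amid what is visible of it).
- robot.spot_point(camera, thing): "at" ([column, row] in pixels: a listed point, or the origin of a listed thing).
The state is a dict: "time": time; "q": joint angles; "joint_velocities": joint speeds; "joint_torque": joint torques, N m; "position": TCP position; "tool_rot": TCP orientation; "ft_force": force on the tool from outside, world axes, zero at the start; "moment": the same for the moment, N m; "grip_width": finger opening in m.
Only numpy, scipy, OpenCV 4.12 (cv2) and the standard library are available. Lean on these libraries where they do the work, as an engineer would, in place of code of your own. Each camera call takes 0.05 s, during which the arm holds its last target.

### The job

One of the three orange sampling heads has a full-length well; take the depth gauge out of its stand and push it gently down the wells until it bottoms, to find the one where the blue band on the rod reaches the mouth. In that well press the gauge firmly down for a moment, so that the spring valve at the bottom clearly gives (about 2 to 3 mm), but never drive any valve near its stop, then let go and leave the gauge standing there with the mouth of the well within the blue band. Do not disturb the bottles, the wrench or the loose cap.

Things in the scene. Friction and masses are not known exactly. Their poses are not given: they have to be found in the camera images.
- block: Fixed block 50 x 210 x 80 mm (x, y, z): three orange sampling heads in a row along its own y, silver outlet barrels on its +x side below the top; one vertical blind well per head. Origin: centre of its underside, on the bench; yaw varies. Two wells are short (bottom 26 to 36 mm below the mouth), one is full length (52 to 60 mm below the mouth); which one is not known.
- mouth0 (a point): Centre of the mouth of the block's -y end well, level with the block's top face, 80 mm above the bench; mouths are 70 mm apart. The well is round, 14 mm in diameter, with a 3 mm countersink; a black rubber wiper just inside hides the bottom and gives no resistance.
- mouth1 (a point): Centre of the mouth of the middle well, level with the block's top face, 80 mm above the bench; mouths are 70 mm apart. The well is round, 14 mm in diameter, with a 3 mm countersink; a black rubber wiper just inside hides the bottom and gives no resistance.
- mouth2 (a point): Centre of the mouth of the block's +y end well, level with the block's top face, 80 mm above the bench; mouths are 70 mm apart. The well is round, 14 mm in diameter, with a 3 mm countersink; a black rubber wiper just inside hides the bottom and gives no resistance.
- valve_a (a joint): Stroke in m of one of the three spring-loaded foot valves, one at the bottom of each well: 0 not pressed, 0.005 on its stop. It starts to give at about 3 N and stiffens by 3 N per mm (18 N at the stop). Which letter sits in which well is not known.
- valve_b (a joint): Stroke in m of one of the three spring-loaded foot valves, one at the bottom of each well: 0 not pressed, 0.005 on its stop. It starts to give at about 3 N and stiffens by 3 N per mm (18 N at the stop). Which letter sits in which well is not known.
- valve_c (a joint): Stroke in m of one of the three spring-loaded foot valves, one at the bottom of each well: 0 not pressed, 0.005 on its stop. It starts to give at about 3 N and stiffens by 3 N per mm (18 N at the stop). Which letter sits in which well is not known.
- gauge: Depth gauge, 130 mm tall, about 0.12 kg: steel rod 12 mm in diameter with a tapered tip; round black grip 24 mm in diameter from 85 to 130 mm above the tip; blue band painted on the rod from 46 to 68 mm above the tip. Origin: centre of the tip's flat end; z points up along the rod. It starts upright in the grey stand, tip 10 mm above the bench.
- gauge_tip (a point): Centre of the flat lower end of the gauge's rod.
- gauge_grip (a point): Point on the gauge's axis 110 mm above its tip, in the middle part of the black grip: a good place to hold it.
- stand: Fixed grey stand for the gauge, 60 x 60 x 50 mm, with a 14 mm hole 40 mm deep in its top centre. Origin: centre of its underside.
- bottle_yellow: Bystander: loose yellow-capped sample bottle with orange contents, 42 mm in diameter, 105 mm tall, origin at its underside.
- bottle_blue: Bystander: loose blue-capped amber sample bottle, 42 mm in diameter, 105 mm tall, origin at its underside.
- bottle_red: Bystander: loose red-capped black sample bottle, 42 mm in diameter, 105 mm tall, origin at its underside.
- wrench: Bystander: loose steel wrench lying flat on the bench.
- cap: Bystander: loose green bottle cap, 31 mm in diameter, 17 mm tall.

How it is judged:
By the outcome, as a careful person would: the job done as asked, in the order asked, and still so for the second after the job is handed in, with the robot touching nothing.
It also fails if it takes over 64 s, if anything falls off the work surface, if the arm or the gripper's body presses on something with over 40 N, if the wrist force passes 120 N, or if a joint passes its speed limit or range.

## Working session

There is one attempt and no reset: what is moved stays moved. The work goes in short steps, Python scripts to look and compute and a tool call to move; the robot and the scene stay as the last step left them, time stands still between calls to the robot, and variables do not carry over. Pictures are saved under pics/ and viewed, and the job is handed in when it is done.

Besides the shell and the picture viewer there is one more tool, called after "Call:" by a JSON object that holds its "method" and its "body". move_arm: Moves the arm, as the interface text tells. Its arguments: {"type":"object","properties":{"rows":{"type":"array","items":{"type":"number"}},"grip_force":{"type":"number"}},"required":["rows"]}

```bash
mkdir -p pics; ls; cat > h.py <<'E'
import numpy as np, cv2
from rig import robot
def snap(n,fn=None):
    c=robot.camera(n)
    if fn: cv2.imwrite('pics/'+fn,c['color'][:,:,::-1])
    return c
def ray(c,uv):
    K=c['camera_matrix'];d=c['R'].T@np.linalg.solve(K,[uv[0],uv[1],1.0]);o=-c['R'].T@c['t'];return o,d
def atz(c,uv,z):
    o,d=ray(c,uv);return o+d*(z-o[2])/d[2]
def depth(c,uv):
    o,d=ray(c,uv);u,v=int(round(uv[0])),int(round(uv[1]));return o+d*c['z_map'][v,u]
def proj(c,X):
    p=c['camera_matrix']@(c['R']@np.array(X)+c['t']);return p[:2]/p[2]
E
python3 - <<'E'
from h import *
np.set_printoptions(precision=4,suppress=True)
for n in ['scene','top']:
    c=snap(n,n+'0.png'); print(n,'cam at',-c['R'].T@c['t'])
    for t in ['mouth0','mouth1','mouth2','gauge_grip','gauge','stand','block','bottle_yellow','bottle_blue','bottle_red','wrench','cap']:
        for d in robot.spot_point(n,t)[:3]:
            z={'m':.08,'g':.12}.get(t[0],0)
            if t=='gauge': z=.01
            print(t,round(d['conf'],2),np.round(d['at'],1),'atz',atz(c,d['at'],z),'dep',depth(c,d['at']))
print(robot.get_obs())
E
```

```text
pics
scene cam at [1.1811 0.5768 0.7775]
mouth0 0.72 [284.7 166.7] atz [ 0.5553 -0.1519  0.08  ] dep [ 0.5557 -0.1514  0.0804]
mouth0 0.68 [323.9 185.6] atz [ 0.5371 -0.0101  0.08  ] dep [ 0.5407 -0.0069  0.0839]
mouth0 0.62 [308.3 171.5] atz [ 0.5222 -0.0868  0.08  ] dep [ 0.5214 -0.0876  0.0792]
mouth1 0.72 [284.7 166.7] atz [ 0.5553 -0.1519  0.08  ] dep [ 0.5557 -0.1514  0.0804]
mouth1 0.68 [323.9 185.6] atz [ 0.5371 -0.0101  0.08  ] dep [ 0.5407 -0.0069  0.0839]
mouth1 0.62 [308.3 171.5] atz [ 0.5222 -0.0868  0.08  ] dep [ 0.5214 -0.0876  0.0792]
mouth2 0.72 [284.7 166.7] atz [ 0.5553 -0.1519  0.08  ] dep [ 0.5557 -0.1514  0.0804]
mouth2 0.68 [323.9 185.6] atz [ 0.5371 -0.0101  0.08  ] dep [ 0.5407 -0.0069  0.0839]
mouth2 0.62 [308.3 171.5] atz [ 0.5222 -0.0868  0.08  ] dep [ 0.5214 -0.0876  0.0792]
gauge_grip 0.74 [416.2 203.1] atz [0.4594 0.2332 0.12  ] dep [0.468  0.2373 0.1278]
gauge_grip 0.49 [295.4 265.3] atz [0.8106 0.1665 0.12  ] dep [0.7597 0.1101 0.0296]
gauge 0.58 [407.8 236.1] atz [0.4681 0.2354 0.01  ] dep [0.4922 0.2469 0.0359]
stand 0.87 [405.8 236.7] atz [0.4645 0
[... 2112 characters left out ...]
8 250.5] atz [0.4676 0.228  0.    ] dep [0.4671 0.2191 0.0505]
cap 0.59 [310.1 252.5] atz [0.4639 0.0768 0.    ] dep [0.4638 0.0762 0.0153]
cap 0.21 [304.  161.9] atz [0.7368 0.1003 0.    ] dep [0.7189 0.0961 0.071 ]
{'time': 1.3, 'q': array([-1.4925,  0.5275,  1.4327, -0.    ,  1.1814, -0.1785]), 'joint_velocities': array([ 0.0019,  0.0011,  0.0001,  0.0016, -0.0019,  0.0008]), 'joint_torque': array([  0.    , -44.0011, -17.698 ,   0.0633,   0.0504,  -0.    ]), 'position': array([ 0.1588, -0.6045,  0.2226]), 'tool_rot': array([ 0.9918,  0.128 , -0.    , -0.    ]), 'ft_force': array([ 0.0464, -0.8091, -0.1282]), 'moment': array([-0.0094,  0.0259,  0.049 ]), 'grip_width': 0.08715593778509159}
```

```bash
python3 - <<'E'
import cv2
a=cv2.imread('pics/scene0.png');b=cv2.imread('pics/top0.png')
cv2.imwrite('pics/s0z.png',cv2.resize(a[120:320,240:500],None,fx=3,fy=3,interpolation=cv2.INTER_CUBIC))
cv2.imwrite('pics/t0z.png',cv2.resize(b[130:300,210:470],None,fx=3,fy=3,interpolation=cv2.INTER_CUBIC))
E
```

```text
(no output)
```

View pics/s0z.png

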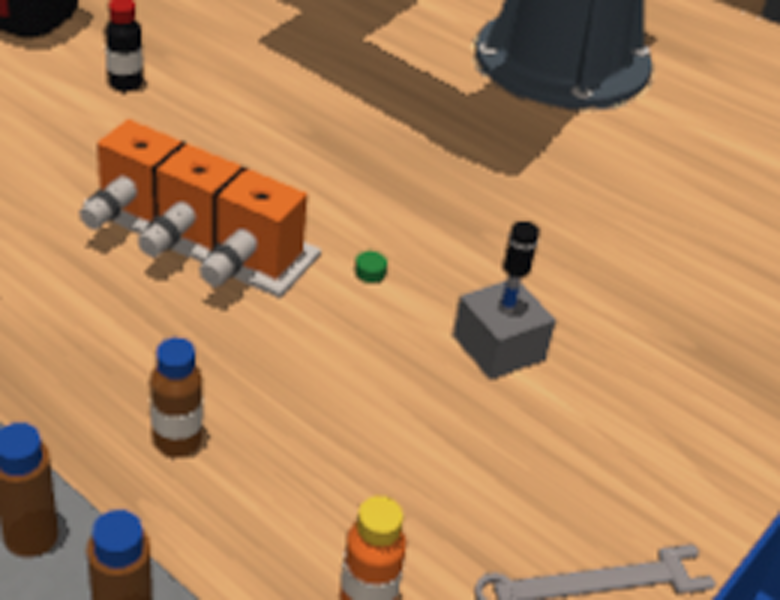

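View pics/t0z.png

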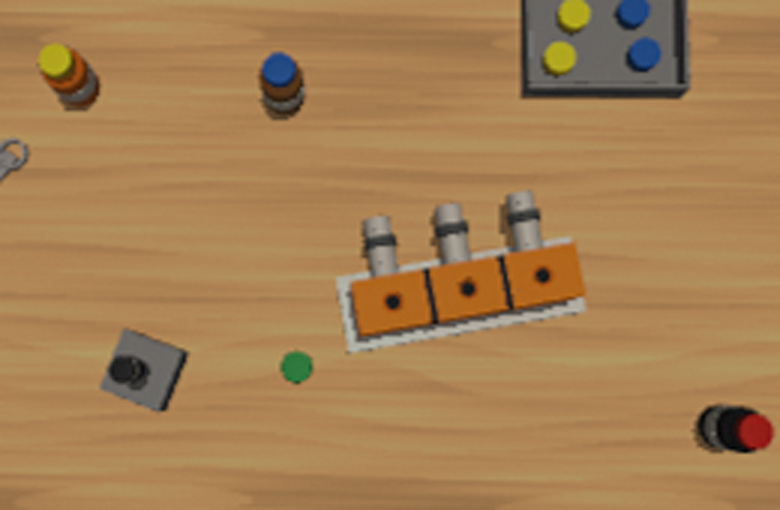

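The zoomed views show three dark mouths, at about (341,231), (366,226) and (391,222) in top. The gauge is in the stand at about (253,253). The block's long side is yawed, with its barrels away from the robot. Next I'll refine these positions to sub-pixel.

```bash
python3 - <<'E'
from h import *
np.set_printoptions(precision=4,suppress=True)
def blob(c,u,v,r=5):
    u0,v0=int(u)-r,int(v)-r
    g=c['color'][v0:v0+2*r+1,u0:u0+2*r+1,0].astype(float) # red channel: orange bright
    w=np.clip(np.median(g)-25-g,0,None); yy,xx=np.mgrid[v0:v0+2*r+1,u0:u0+2*r+1]
    return np.array([(w*xx).sum(),(w*yy).sum()])/w.sum(), w.sum()
for n,pts in [('top',[(341,230.7),(366,226),(391,221.7)]),('scene',[(327,185.3),(306.5,176.5),(286.7,168)])]:
    c=snap(n)
    P=[]
    for p in pts:
        b,_=blob(c,*p,r=6 if n=='top' else 4); P.append(atz(c,b,.08)); print(n,b,P[-1])
    P=np.array(P);print(np.linalg.norm(np.diff(P,axis=0),axis=1))
    # gauge grip: dark pixels
    col=c['color'].astype(int)
    z=c['z_map'];v,u=np.mgrid[:400,:640]
    pc=np.stack([u,v,np.ones_like(u)],-1)@np.linalg.inv(c['camera_matrix']).T*z[...,None]
    W=(pc-c['t'])@c['R']
    m=(z>0)&(W[...,2]>.09)&(np.hypot(W[...,0]-.465,W[...,1]-.23)<.05)
    q=W[m];print('grip',m.sum(),q.mean(0),q.min(0),q.max(0), 'pix',u[m].mean(),v[m].mean())
    t=m&(W[...,2]>.136); print('gtop',t.sum(),W[t].mean(0), u[t].mean(),v[t].mean(), atz(c,(u[t].mean(),v[t].mean()),.14))
    s=(z>0)&(abs(W[...,2]-.05)<.006)&(np.hypot(W[...,0]-.465,W[...,1]-.23)<.06)
    pp=np.stack([u[s],v[s]],1).astype(np.float32); r=cv2.minAreaRect(pp); print('stand top',s.sum(),r,atz(c,r[0],.05))
    bb=cv2.boxPoints(r); print([atz(c,x,.05)[:2] for x in bb])
E
```

```text
top [340.5831 230.1569] [ 0.5254 -0.009   0.08  ]
top [365.4817 225.7173] [ 0.5386 -0.0774  0.08  ]
top [390.4575 221.3954] [ 0.5514 -0.1461  0.08  ]
[0.0696 0.0699]
grip 92 [0.4611 0.2239 0.1338] [0.4493 0.2145 0.0977] [0.4726 0.2369 0.1452] pix 251.25 252.43478260869566
gtop 68 [0.4614 0.2261 0.1396] 250.0 252.27941176470588 [0.4614 0.226  0.14  ]
stand top 371 ((256.1896667480469, 252.77587890625), (21.354963302612305, 21.726354598999023), 21.801406860351562) [0.4607 0.2263 0.05  ]
[array([0.4431, 0.2649]), array([0.4998, 0.2445]), array([0.4783, 0.1877]), array([0.422 , 0.2084])]
scene [326.6531 184.9627] [ 0.5296 -0.0067  0.08  ]
scene [305.9481 176.1854] [ 0.5427 -0.0756  0.08  ]
scene [286.1908 168.2044] [ 0.5572 -0.1433  0.08  ]
[0.0701 0.0692]
grip 174 [0.4693 0.229  0.1239] [0.4525 0.2152 0.0951] [0.478  0.239  0.1426] pix 412.8333333333333 202.92528735632183
gtop 56 [0.4655 0.2269 0.1398] 414.0892857142857 197.0 [0.4657 0.2271 0.14  ]
stand top 372 ((408.5821838378906, 223.21917724609375), (20.0140380859375, 26.919464111328125), 69.44395446777344) [0.4647 0.2278 0.05  ]
[array([0.4805, 0.1875]), array([0.4009, 0.2135]), array([0.4493, 0.267 ]), array([0.5237, 0.2409])]
```

Call:
{"method": "move_arm", "body": {"rows": [34,25,3,0,0,0,0,34,25,3,0,0,0,0,34,25,3,0,0,0,0,34,25,3,0,0,0,0,34,25,3,0,0,0,0,34,25,3,0,0,0,0,34,25,3,0,0,0,0,34,25,3,0,0,0,0,34,25,3,0,0,0,0,34,25,3,0,0,0,0], "grip_force": 40}}

```text
time: 2.4
position: [0.5, -0.3534, 0.2529]
tool_rot: [0.992, 0.128, 0.0, 0.0]
ft_force: [0.4, -0.3, 0.2]
grip_width: 0.0871
```

Call:
{"method": "move_arm", "body": {"rows": [-3,48,-2,0,0,0,0,-3,48,-2,0,0,0,0,-3,48,-2,0,0,0,0,-3,48,-2,0,0,0,0,-3,48,-2,0,0,0,0,-3,48,-2,0,0,0,0,-3,48,-2,0,0,0,0,-3,48,-2,0,0,0,0,-3,48,-2,0,0,0,0,-3,48,-2,0,0,0,0,-3,48,-2,0,0,0,0,-3,48,-2,0,0,0,0]}}

```text
time: 3.6
position: [0.4625, 0.2235, 0.2288]
tool_rot: [0.992, 0.128, 0.0, 0.0]
ft_force: [-0.1, -0.2, 0.9]
grip_width: 0.0869
```

Call:
{"method": "move_arm", "body": {"rows": [1,4,-35,0,0,0,0,0,0,-35,0,0,0,0,0,0,-30,0,0,0,0,0,0,-18,0,0,0,0,0,0,-10,0,0,0,0,0,0,0,0,0,0,0]}}

```text
time: 4.2
position: [0.4632, 0.2253, 0.0996]
tool_rot: [0.992, 0.128, -0.001, 0.0]
ft_force: [-0.5, 0.1, 0.2]
grip_width: 0.0871
```

```bash
python3 - <<'E'
from h import *
c=snap('scene'); cv2.imwrite('pics/s1.png',cv2.resize(c['color'][100:300,320:520,::-1],None,fx=3,fy=3,interpolation=cv2.INTER_CUBIC))
print(robot.get_obs()['position'],robot.get_obs()['ft_force'])
E
```

```text
[0.46391652 0.22550471 0.10050484] [-0.20228007  0.51426116  0.80172971]
```

View pics/s1.png

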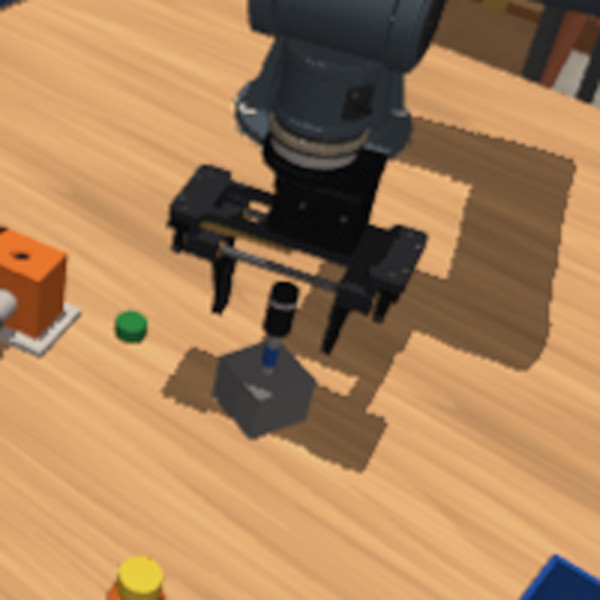

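The open fingers straddle the grip at about (413,205) in scene, so I can close.

Call:
{"method": "move_arm", "body": {"rows": [0,0,0,0,0,0,1,0,0,0,0,0,0,1,0,0,0,0,0,0,1,0,0,0,0,0,0,1,0,0,0,0,0,0,1,0,0,0,0,0,0,1,0,0,0,0,0,0,1,0,0,0,0,0,0,1], "grip_force": 35}}

```text
time: 5.05
position: [0.4637, 0.2255, 0.1005]
tool_rot: [0.992, 0.128, -0.0, 0.0]
ft_force: [-0.2, 0.8, 0.2]
grip_width: 0.0309
```

```bash
python3 - <<'E'
from h import *
o=robot.get_obs();print(o['position'],o['ft_force'],o['moment'],o['grip_width'])
c=snap('scene'); cv2.imwrite('pics/s2.png',cv2.resize(c['color'][150:260,350:480,::-1],None,fx=5,fy=5,interpolation=cv2.INTER_CUBIC))
E
```

```text
[0.46374711 0.22550738 0.10051532] [-0.18038245  0.76201666  0.19725409] [ 0.01251323 -0.00991123  0.02536634] 0.030933049790748866
```

View pics/s2.png

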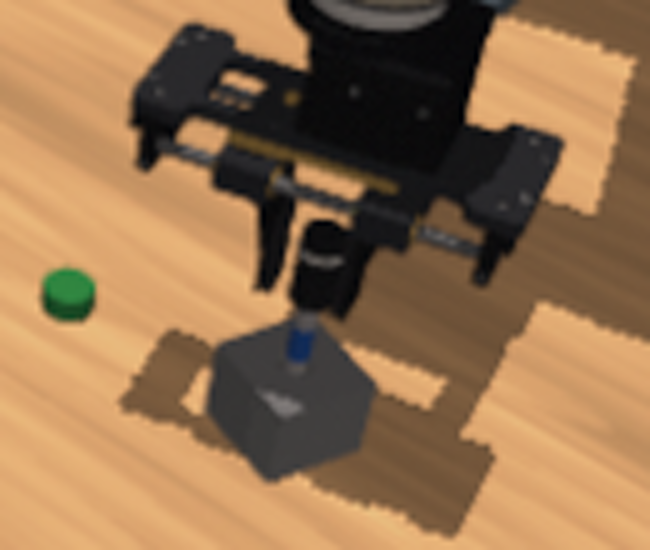

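The fingers are still closing and the grip sits between them, so I'll keep closing.

Call:
{"method": "move_arm", "body": {"rows": [0,0,0,0,0,0,1,0,0,0,0,0,0,1,0,0,0,0,0,0,1,0,0,0,0,0,0,1]}}

```text
time: 5.5
position: [0.4636, 0.2258, 0.1005]
tool_rot: [0.992, 0.128, -0.0, -0.0]
ft_force: [-0.7, 2.4, -0.1]
grip_width: 0.0229
```

```bash
python3 - <<'E'
from h import *
o=robot.get_obs();print(o['time'],o['position'],o['ft_force'],o['moment'],o['grip_width'])
c=snap('scene'); cv2.imwrite('pics/s3.png',cv2.resize(c['color'][150:260,350:480,::-1],None,fx=5,fy=5,interpolation=cv2.INTER_CUBIC))
E
```

```text
5.5 [0.46362881 0.22580047 0.10048062] [-0.70079095  2.41616469 -0.13873254] [ 0.59523579  0.09375956 -0.04286777] 0.022868732674178358
```

View pics/s3.png

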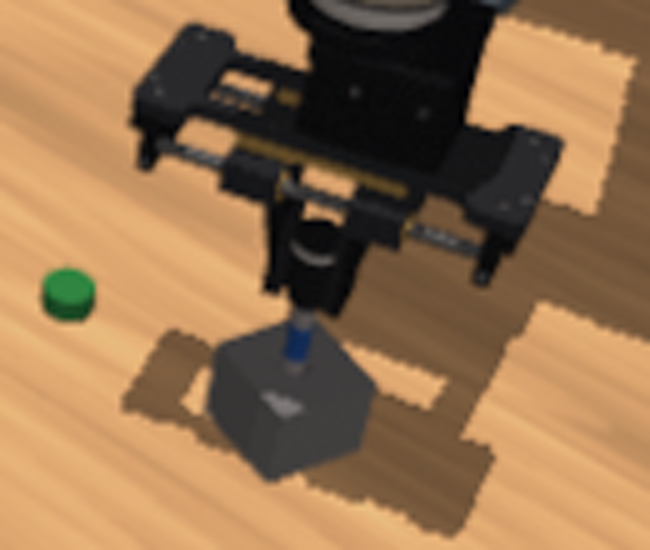

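Call:
{"method": "move_arm", "body": {"rows": [0,0,5,0,0,0,1,0,0,15,0,0,0,1,0,0,25,0,0,0,1,0,0,25,0,0,0,1,0,0,20,0,0,0,1,0,0,10,0,0,0,1,0,0,0,0,0,0,1,0,0,0,0,0,0,1]}}

```text
time: 6.35
position: [0.4632, 0.2251, 0.2]
tool_rot: [0.992, 0.128, -0.001, 0.0]
ft_force: [-0.7, 0.4, -1.8]
grip_width: 0.0231
```

```bash
python3 - <<'E'
from h import *
o=robot.get_obs();print(o['time'],o['position'],o['ft_force'],o['moment'],o['grip_width'])
c=snap('scene'); cv2.imwrite('pics/s4.png',cv2.resize(c['color'][120:260,350:480,::-1],None,fx=4,fy=4,interpolation=cv2.INTER_CUBIC))
for p in ['gauge_tip','gauge_grip']: print(p,[(d['conf'],d['at'],depth(c,d['at'])) for d in robot.spot_point('scene',p)[:1]])
c2=snap('top'); cv2.imwrite('pics/t4.png',cv2.resize(c2['color'][200:300,200:320,::-1],None,fx=5,fy=5,interpolation=cv2.INTER_CUBIC))
x,y,z=o['position']
for h in (0.019-.110,.019-.085,.019+.02): print(proj(c,[x,y,z+h]))
E
```

```text
6.35 [0.4632168  0.22512102 0.20002162] [-0.65849673  0.37894962 -1.84117784] [0.01631842 0.01848532 0.0301297 ] 0.023109192978376367
gauge_tip [(0.59, [413.0, 206.7], array([0.34955479, 0.17367943, 0.00140272]))]
gauge_grip [(0.8, [421.7, 170.8], array([0.46913505, 0.23284942, 0.2252715 ]))]
[411.88369349 205.5558952 ]
[413.58522635 198.01975941]
[421.37216798 163.53118099]
```

View pics/s4.png

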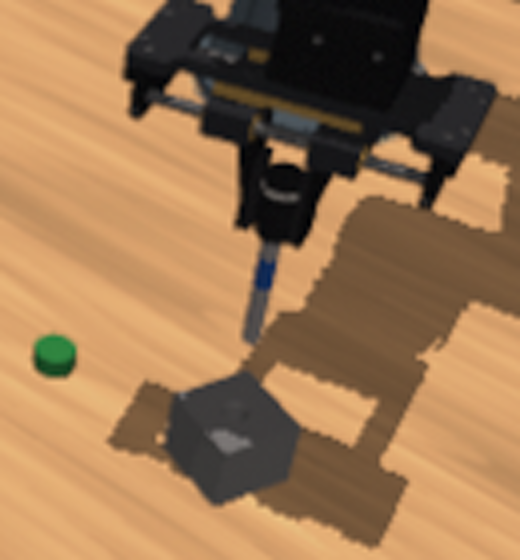

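View pics/t4.png

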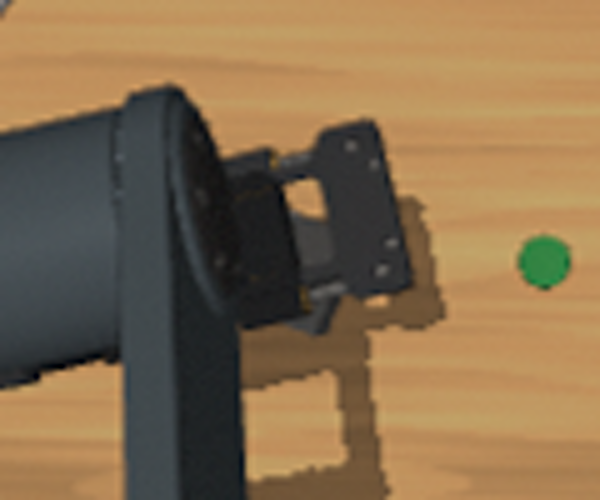

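The gauge hangs upright in the fingers, tip at about (413,205) in scene, matching the projected tool axis. Next I'll move over mouth2.

Call:
{"method": "move_arm", "body": {"rows": [6,-24,0,0,0,0,1,12,-42,0,0,0,0,1,12,-46,0,0,0,0,1,12,-46,0,0,0,0,1,12,-42,0,0,0,0,1,10,-34,-10,0,0,0,1,0,0,-8,0,0,0,1,0,0,0,0,0,0,1,0,0,0,0,0,0,1]}}

```text
time: 7.45
position: [0.5267, -0.0075, 0.1818]
tool_rot: [0.992, 0.128, -0.001, -0.001]
ft_force: [-0.2, 1.4, -0.7]
grip_width: 0.0235
```

```bash
python3 - <<'E'
from h import *
o=robot.get_obs();print(o['time'],o['position'],o['ft_force'],o['moment'],o['grip_width'])
c=snap('scene'); cv2.imwrite('pics/s5.png',cv2.resize(c['color'][120:220,270:390,::-1],None,fx=6,fy=6,interpolation=cv2.INTER_CUBIC))
x,y,z=o['position']
print(proj(c,[x,y,z-.091]),proj(c,[x,y,.08]), proj(c,[.5296,-.0067,.08]))
E
```

```text
7.45 [ 0.5266705  -0.00746082  0.18182219] [-0.20945079  1.41777865 -0.72123197] [-0.02977835 -0.03027121 -0.01776742] 0.023453111666728872
[327.31122795 181.33629917] [327.17919194 184.39368592] [326.65606259 184.97448749]
```

View pics/s5.png

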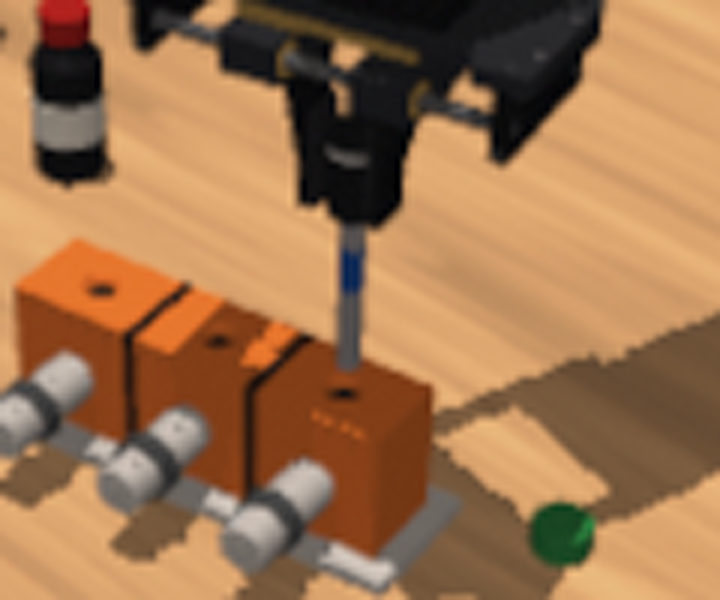

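The tip is at about (327.7,181.3), about 12 mm above the mouth at (327,185.3). The alignment is close, with about a 1 mm correction toward +x/-y. I'll enter gently.

Call:
{"method": "move_arm", "body": {"rows": [0.5,-0.5,-3,0,0,0,1,0,0,-4,0,0,0,1,0,0,-3,0,0,0,1,0,0,-3,0,0,0,1,0,0,0,0,0,0,1]}}

```text
time: 8.0
position: [0.5279, -0.0087, 0.169]
tool_rot: [0.992, 0.128, -0.001, -0.0]
ft_force: [-0.1, 0.6, -1.4]
grip_width: 0.0232
```

Call:
{"method": "move_arm", "body": {"rows": [0,0,-1.5,0,0,0,1,0,0,-1.5,0,0,0,1,0,0,0,0,0,0,1]}}

```text
time: 8.3
position: [0.5283, -0.009, 0.1664]
tool_rot: [0.992, 0.128, -0.0, -0.0]
ft_force: [0.4, -0.5, -2.1]
grip_width: 0.0233
```

Call:
{"method": "move_arm", "body": {"rows": [0,0,-2,0,0,0,1,0,0,-2,0,0,0,1,0,0,-2,0,0,0,1,0,0,0,0,0,0,1]}}

```text
time: 8.7
position: [0.5282, -0.0089, 0.1602]
tool_rot: [0.992, 0.128, -0.0, -0.0]
ft_force: [0.2, 0.1, -1.6]
grip_width: 0.0233
```

Call:
{"method": "move_arm", "body": {"rows": [0,0,-2,0,0,0,1,0,0,-3,0,0,0,1,0,0,-3,0,0,0,1,0,0,0,0,0,0,1]}}

```text
time: 9.1
position: [0.5281, -0.0089, 0.152]
tool_rot: [0.992, 0.128, -0.0, -0.0]
ft_force: [0.1, -0.0, -1.4]
grip_width: 0.0235
```

Call:
{"method": "move_arm", "body": {"rows": [0,0,-2,0,0,0,1,0,0,-2,0,0,0,1,0,0,-1,0,0,0,1,0,0,0,0,0,0,1]}}

```text
time: 9.5
position: [0.5282, -0.0089, 0.1474]
tool_rot: [0.992, 0.128, -0.0, -0.0]
ft_force: [0.3, 0.2, -1.4]
grip_width: 0.0237
```

Call:
{"method": "move_arm", "body": {"rows": [0,0,-1,0,0,0,1,0,0,-1,0,0,0,1,0,0,0,0,0,0,1]}}

```text
time: 9.8
position: [0.5283, -0.0089, 0.1455]
tool_rot: [0.992, 0.128, 0.0, -0.0]
ft_force: [0.2, 2.3, -1.3]
grip_width: 0.0232
```

Call:
{"method": "move_arm", "body": {"rows": [0,0,-1,0,0,0,1,0,0,-1,0,0,0,1,0,0,0,0,0,0,1]}}

```text
time: 10.1
position: [0.5284, -0.0089, 0.1438]
tool_rot: [0.992, 0.128, 0.0, 0.0]
ft_force: [0.8, 2.0, 2.6]
grip_width: 0.0234
```

Call:
{"method": "move_arm", "body": {"rows": [0,0,-1,0,0,0,1,0,0,0,0,0,0,1]}}

```text
time: 10.3
position: [0.5285, -0.0089, 0.143]
tool_rot: [0.992, 0.128, 0.0, 0.0]
ft_force: [-0.5, 2.4, 5.0]
grip_width: 0.023
```

Call:
{"method": "move_arm", "body": {"rows": [0,0,-1,0,0,0,1,0,0,0,0,0,0,1]}}

```text
time: 10.5
position: [0.5286, -0.0089, 0.1422]
tool_rot: [0.992, 0.128, 0.0, 0.0]
ft_force: [-0.7, 2.2, 5.6]
grip_width: 0.0235
```

Firm contact came about 27 mm deep, so mouth2 is a short well (its valve is pressed about 1.3 mm). I'll back out and go to mouth1.

Call:
{"method": "move_arm", "body": {"rows": [0,0,3,0,0,0,1,0,0,12,0,0,0,1,0,0,20,0,0,0,1,0,0,8,0,0,0,1,0,0,0,0,0,0,1,3,-20,0,0,0,0,1,6,-28,0,0,0,0,1,4,-20,0,0,0,0,1,0,0,0,0,0,0,1,0,0,0,0,0,0,1]}}

```text
time: 11.5
position: [0.5403, -0.0769, 0.1837]
tool_rot: [0.992, 0.127, -0.001, -0.001]
ft_force: [-0.0, 0.4, -1.5]
grip_width: 0.0238
```

```bash
python3 - <<'E'
from h import *
o=robot.get_obs();print(o['time'],o['position'],o['ft_force'],o['moment'],o['grip_width'])
c=snap('scene'); cv2.imwrite('pics/s6.png',cv2.resize(c['color'][110:210,250:370,::-1],None,fx=6,fy=6,interpolation=cv2.INTER_CUBIC))
x,y,z=o['position']
print(proj(c,[x,y,z-.091]),proj(c,[x,y,.08]))
E
```

```text
11.5 [ 0.54034213 -0.07693696  0.1837147 ] [-0.01841749  0.36836472 -1.51760082] [ 0.03771551 -0.0203253   0.02378848] 0.0237794397089653
[306.21750433 172.06941338] [306.21607182 175.63658681]
```

View pics/s6.png

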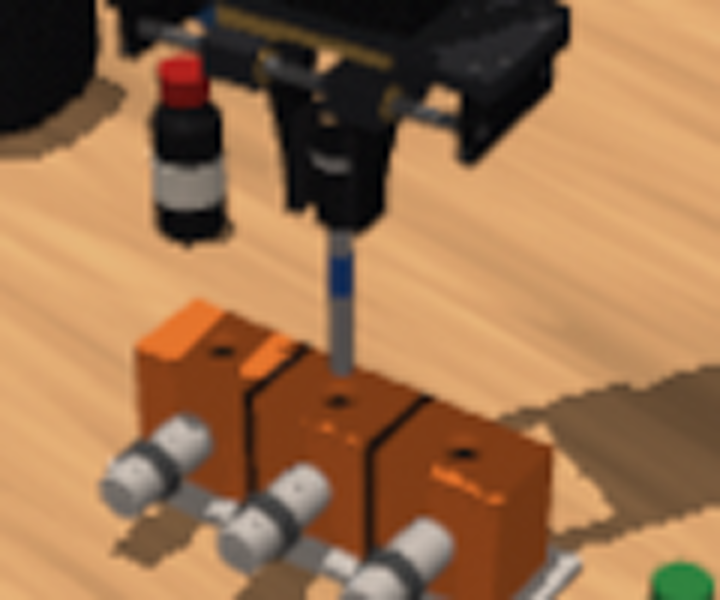

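The tip is right above mouth1, at about (306.5,172) over a mouth at about (306.3,177). I'll enter gently.

Call:
{"method": "move_arm", "body": {"rows": [0,-0.5,-5,0,0,0,1,0,0,-5,0,0,0,1,0,0,-4,0,0,0,1,0,0,-2,0,0,0,1,0,0,0,0,0,0,1]}}

```text
time: 12.05
position: [0.541, -0.0771, 0.168]
tool_rot: [0.992, 0.128, -0.0, -0.0]
ft_force: [-0.4, -0.5, -1.0]
grip_width: 0.023
```

Call:
{"method": "move_arm", "body": {"rows": [0,0,-2,0,0,0,1,0,0,-2,0,0,0,1,0,0,-2,0,0,0,1,0,0,0,0,0,0,1]}}

```text
time: 12.45
position: [0.5411, -0.0775, 0.1623]
tool_rot: [0.992, 0.128, -0.0, -0.0]
ft_force: [-0.3, -0.3, -0.8]
grip_width: 0.0235
```

Call:
{"method": "move_arm", "body": {"rows": [0,0,-3,0,0,0,1,0,0,-3,0,0,0,1,0,0,-3,0,0,0,1,0,0,0,0,0,0,1]}}

```text
time: 12.85
position: [0.5409, -0.0773, 0.153]
tool_rot: [0.992, 0.128, -0.0, -0.0]
ft_force: [0.3, -0.8, -1.2]
grip_width: 0.0232
```

Tip depth is about 17.5 mm, so I'll use careful steps now.

Call:
{"method": "move_arm", "body": {"rows": [0,0,-2,0,0,0,1,0,0,-2,0,0,0,1,0,0,-2,0,0,0,1,0,0,-1,0,0,0,1,0,0,0,0,0,0,1]}}

```text
time: 13.35
position: [0.5411, -0.0774, 0.1464]
tool_rot: [0.992, 0.128, -0.0, -0.0]
ft_force: [0.2, 0.6, -1.0]
grip_width: 0.0232
```

Call:
{"method": "move_arm", "body": {"rows": [0,0,-1,0,0,0,1,0,0,-1,0,0,0,1,0,0,0,0,0,0,1]}}

```text
time: 13.65
position: [0.5413, -0.0775, 0.1445]
tool_rot: [0.992, 0.128, 0.0, -0.0]
ft_force: [0.1, -0.5, -1.7]
grip_width: 0.0233
```

Call:
{"method": "move_arm", "body": {"rows": [0,0,-1,0,0,0,1,0,0,-1,0,0,0,1,0,0,0,0,0,0,1]}}

```text
time: 13.95
position: [0.5412, -0.0774, 0.1424]
tool_rot: [0.992, 0.128, -0.0, -0.0]
ft_force: [0.3, 0.5, -1.7]
grip_width: 0.0231
```

Call:
{"method": "move_arm", "body": {"rows": [0,0,-1,0,0,0,1,0,0,-1,0,0,0,1,0,0,0,0,0,0,1]}}

```text
time: 14.25
position: [0.5412, -0.0774, 0.1404]
tool_rot: [0.992, 0.128, -0.0, -0.0]
ft_force: [0.4, 0.2, -1.1]
grip_width: 0.0234
```

Call:
{"method": "move_arm", "body": {"rows": [0,0,-1,0,0,0,1,0,0,-0.5,0,0,0,1,0,0,0,0,0,0,1]}}

```text
time: 14.55
position: [0.5412, -0.0774, 0.139]
tool_rot: [0.992, 0.128, -0.0, -0.0]
ft_force: [1.0, -0.1, -1.4]
grip_width: 0.0231
```

Call:
{"method": "move_arm", "body": {"rows": [0,0,-1,0,0,0,1,0,0,-0.5,0,0,0,1,0,0,0,0,0,0,1]}}

```text
time: 14.85
position: [0.5413, -0.0775, 0.1375]
tool_rot: [0.992, 0.128, -0.0, -0.0]
ft_force: [0.5, 0.3, -1.0]
grip_width: 0.0234
```

Call:
{"method": "move_arm", "body": {"rows": [0,0,-1,0,0,0,1,0,0,-0.5,0,0,0,1,0,0,0,0,0,0,1]}}

```text
time: 15.15
position: [0.5412, -0.0775, 0.1359]
tool_rot: [0.992, 0.128, -0.0, -0.0]
ft_force: [0.3, 0.6, -1.8]
grip_width: 0.0235
```

Call:
{"method": "move_arm", "body": {"rows": [0,0,-1,0,0,0,1,0,0,-0.5,0,0,0,1,0,0,0,0,0,0,1]}}

```text
time: 15.45
position: [0.5413, -0.0775, 0.1345]
tool_rot: [0.992, 0.128, -0.0, -0.0]
ft_force: [0.4, 1.7, -1.6]
grip_width: 0.023
```

Call:
{"method": "move_arm", "body": {"rows": [0,0,-1,0,0,0,1,0,0,-0.5,0,0,0,1,0,0,0,0,0,0,1]}}

```text
time: 15.75
position: [0.5413, -0.0775, 0.133]
tool_rot: [0.992, 0.128, -0.0, -0.0]
ft_force: [0.4, 0.4, -0.6]
grip_width: 0.0234
```

Call:
{"method": "move_arm", "body": {"rows": [0,0,-1,0,0,0,1,0,0,-0.5,0,0,0,1,0,0,0,0,0,0,1]}}

```text
time: 16.05
position: [0.5412, -0.0774, 0.1315]
tool_rot: [0.992, 0.128, -0.0, -0.0]
ft_force: [0.7, 0.9, -1.7]
grip_width: 0.0233
```

Depth is now 39 mm with no contact, so mouth1 is the full-length well. I'll continue down to about 49 mm.

Call:
{"method": "move_arm", "body": {"rows": [0,0,-2,0,0,0,1,0,0,-3,0,0,0,1,0,0,-2,0,0,0,1,0,0,0,0,0,0,1]}}

```text
time: 16.45
position: [0.5411, -0.0774, 0.1241]
tool_rot: [0.992, 0.128, -0.0, -0.0]
ft_force: [0.0, 1.2, -2.5]
grip_width: 0.0235
```

Call:
{"method": "move_arm", "body": {"rows": [0,0,-1,0,0,0,1,0,0,-1,0,0,0,1,0,0,-1,0,0,0,1,0,0,0,0,0,0,1]}}

```text
time: 16.85
position: [0.5413, -0.0774, 0.1215]
tool_rot: [0.992, 0.128, 0.0, -0.0]
ft_force: [-0.2, 1.3, -1.2]
grip_width: 0.0232
```

Call:
{"method": "move_arm", "body": {"rows": [0,0,-1,0,0,0,1,0,0,-0.5,0,0,0,1,0,0,0,0,0,0,1]}}

```text
time: 17.15
position: [0.5413, -0.0774, 0.12]
tool_rot: [0.992, 0.128, 0.0, -0.0]
ft_force: [0.5, 1.9, -1.1]
grip_width: 0.0232
```

Call:
{"method": "move_arm", "body": {"rows": [0,0,-1,0,0,0,1,0,0,-0.5,0,0,0,1,0,0,0,0,0,0,1]}}

```text
time: 17.45
position: [0.5413, -0.0774, 0.1185]
tool_rot: [0.992, 0.128, 0.0, -0.0]
ft_force: [0.3, 0.9, -0.8]
grip_width: 0.0233
```

Call:
{"method": "move_arm", "body": {"rows": [0,0,-1,0,0,0,1,0,0,-0.5,0,0,0,1,0,0,0,0,0,0,1]}}

```text
time: 17.75
position: [0.5412, -0.0774, 0.117]
tool_rot: [0.992, 0.128, -0.0, -0.0]
ft_force: [0.8, 1.3, -0.9]
grip_width: 0.0234
```

Call:
{"method": "move_arm", "body": {"rows": [0,0,-1,0,0,0,1,0,0,-0.5,0,0,0,1,0,0,0,0,0,0,1]}}

```text
time: 18.05
position: [0.5412, -0.0774, 0.1154]
tool_rot: [0.992, 0.128, -0.0, -0.0]
ft_force: [0.5, 2.0, -0.4]
grip_width: 0.0231
```

Call:
{"method": "move_arm", "body": {"rows": [0,0,-1,0,0,0,1,0,0,0,0,0,0,1]}}

```text
time: 18.25
position: [0.5413, -0.0774, 0.1145]
tool_rot: [0.992, 0.128, 0.0, -0.0]
ft_force: [1.1, 2.2, 0.0]
grip_width: 0.0232
```

Call:
{"method": "move_arm", "body": {"rows": [0,0,-1,0,0,0,1,0,0,0,0,0,0,1]}}

```text
time: 18.45
position: [0.5414, -0.0774, 0.1138]
tool_rot: [0.992, 0.128, 0.0, 0.0]
ft_force: [0.6, 3.0, 2.8]
grip_width: 0.0232
```

Bottomed at about 56 mm depth, with contact force rising. I'll ease the side force and press in small steps, aiming for a wrist reading of about +9 N (about 10.5 N net, 2.5 mm).

Call:
{"method": "move_arm", "body": {"rows": [0,0.5,-1,0,0,0,1,0,0,0,0,0,0,1]}}

```text
time: 18.65
position: [0.5415, -0.0773, 0.113]
tool_rot: [0.992, 0.128, 0.0, 0.0]
ft_force: [-0.1, 1.2, 3.9]
grip_width: 0.0232
```

Call:
{"method": "move_arm", "body": {"rows": [0,0.4,-0.6,0,0,0,1,0,0,0,0,0,0,1]}}

```text
time: 18.85
position: [0.5416, -0.0772, 0.1126]
tool_rot: [0.992, 0.128, 0.0, 0.001]
ft_force: [-1.1, 0.5, 6.7]
grip_width: 0.023
```

```bash
python3 - <<'E'
from h import *
c=snap('scene'); cv2.imwrite('pics/s7.png',cv2.resize(c['color'][110:210,250:370,::-1],None,fx=6,fy=6,interpolation=cv2.INTER_CUBIC))
F=[]
for i in range(4):
    o=robot.get_obs();F.append(o['ft_force']); robot.camera('top')
print(o['time'],o['position'],np.round(F,2),o['moment'],o['grip_width'])
E
```

```text
19.05 [ 0.54160414 -0.07719586  0.11261854] [[-1.25  0.88  6.55]
 [-1.34  0.99  6.19]
 [-0.24  0.12  5.92]
 [ 0.05  0.74  5.93]] [ 0.20597035  0.17043486 -0.00078179] 0.02337255711242319
```

View pics/s7.png

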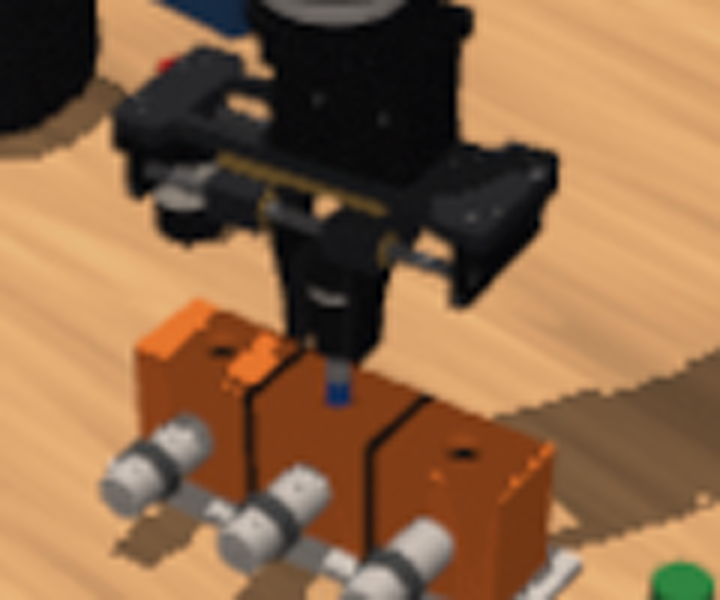

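The blue band reaches the mouth at about (306,175). Net force is about 7.5 N (about 1.5 mm), so I'll press about 1 mm more.

Call:
{"method": "move_arm", "body": {"rows": [0,0,-0.7,0,0,0,1,0,0,0,0,0,0,1]}}

```text
time: 19.3
position: [0.5417, -0.0772, 0.1121]
tool_rot: [0.992, 0.128, 0.0, 0.001]
ft_force: [-0.6, 1.0, 8.1]
grip_width: 0.0232
```

Call:
{"method": "move_arm", "body": {"rows": [0,0,-0.5,0,0,0,1,0,0,0,0,0,0,1,0,0,0,0,0,0,1]}}

```text
time: 19.6
position: [0.5417, -0.0772, 0.1118]
tool_rot: [0.992, 0.128, 0.001, 0.001]
ft_force: [-1.3, 1.2, 9.5]
grip_width: 0.0234
```

```bash
python3 - <<'E'
from h import *
F=[]
for i in range(4):
    o=robot.get_obs();F.append(o['ft_force'][2]); robot.camera('top')
print(o['time'],o['position'],np.round(F,2))
E
```

```text
19.75 [ 0.54170506 -0.077218    0.11179822] [9.54 8.3  9.27 8.53]
```

Net is about 10.2 N (2.4 mm) and position agrees. I'll add a slight margin, hold briefly, then release the pressure.

Call:
{"method": "move_arm", "body": {"rows": [0,0,-0.4,0,0,0,1,0,0,0,0,0,0,1,0,0,0,0,0,0,1,0,0,0,0,0,0,1]}}

```text
time: 20.2
position: [0.5418, -0.0772, 0.1115]
tool_rot: [0.992, 0.128, 0.001, 0.001]
ft_force: [-0.9, 0.5, 9.4]
grip_width: 0.0232
```

Call:
{"method": "move_arm", "body": {"rows": [0,0,1,0,0,0,1,0,0,1,0,0,0,1,0,0,1,0,0,0,1,0,0,0.5,0,0,0,1,0,0,0,0,0,0,1]}}

```text
time: 20.7
position: [0.5415, -0.0771, 0.1139]
tool_rot: [0.992, 0.128, 0.0, 0.0]
ft_force: [0.3, 0.2, 2.7]
grip_width: 0.0233
```

Call:
{"method": "move_arm", "body": {"rows": [0,0,0.4,0,0,0,1,0,0,0,0,0,0,0.6,0,0,0,0,0,0,0.3,0,0,0,0,0,0,0,0,0,0,0,0,0,0,0,0,0,0,0,0,0,0,0,0,0,0,0,0,0,0,0,0,0,0,0]}}

```text
time: 21.5
position: [0.5412, -0.0765, 0.1142]
tool_rot: [0.992, 0.128, -0.0, -0.0]
ft_force: [-0.9, 0.4, 0.2]
grip_width: 0.0715
```

Call:
{"method": "move_arm", "body": {"rows": [0,0,5,0,0,0,0,0,0,15,0,0,0,0,0,0,25,0,0,0,0,0,0,30,0,0,0,0,0,0,30,0,0,0,0,0,0,20,0,0,0,0,0,0,10,0,0,0,0,0,0,0,0,0,0,0]}}

```text
time: 22.3
position: [0.542, -0.0768, 0.2508]
tool_rot: [0.992, 0.128, 0.002, 0.001]
ft_force: [-0.9, 0.2, 0.2]
grip_width: 0.087
```

```bash
python3 - <<'E'
from h import *
o=robot.get_obs();print(o['time'],o['position'],o['ft_force'],o['grip_width'])
c=snap('scene','s8f.png'); cv2.imwrite('pics/s8.png',cv2.resize(c['color'][110:210,250:370,::-1],None,fx=6,fy=6,interpolation=cv2.INTER_CUBIC))
for X in ([.5427,-.0756,.08+.0737],[.5427,-.0756,.08]): print(proj(c,X))
for t in ['bottle_yellow','bottle_blue','bottle_red','wrench','cap']: print(t,[(round(d['conf'],2),d['at']) for d in robot.spot_point('scene',t)[:1]])
E
```

```text
22.3 [ 0.54200517 -0.07677953  0.25077093] [-0.88790493  0.19606713  0.1763719 ] 0.08700151558550143
[305.95087066 154.76325229]
[305.95354603 176.19008268]
bottle_yellow [(0.59, [362.5, 321.4])]
bottle_blue [(0.62, [295.4, 265.9])]
bottle_red [(0.79, [281.0, 150.3])]
wrench [(0.79, [438.3, 315.0])]
cap [(0.54, [363.0, 209.1])]
```

View pics/s8.png

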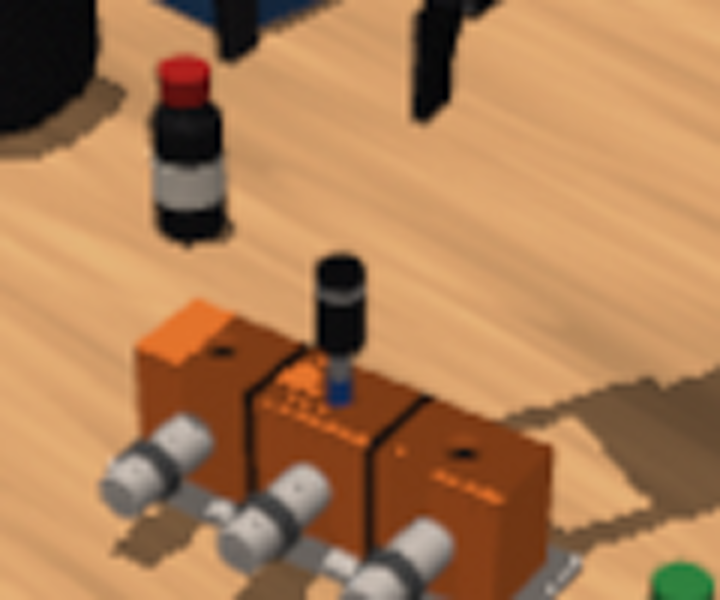

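View pics/s8f.png

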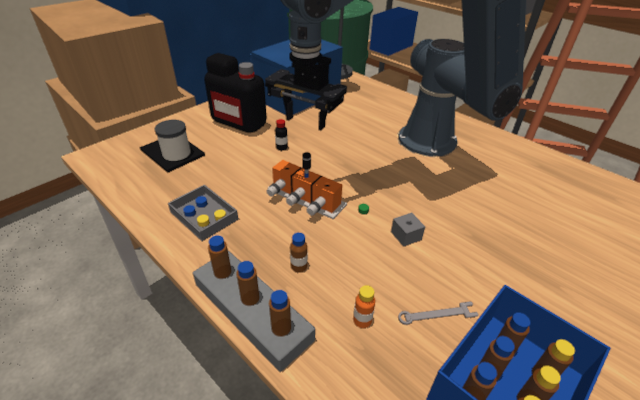

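The gauge stands free in the middle well, with its blue band at the mouth near (306,176). The bottles, wrench and cap are where they were, and the fingers are well clear. I'm handing it in.

```bash
python3 -c "
from rig import robot
print(robot.hand_in(), robot.get_obs()['time'])"
```

```text
the job is handed in; nothing more can be done
the job is handed in; nothing more can be done
```

The gauge is standing released in the middle well (mouth1), the full-length one, with the blue band at the mouth. The job is handed in at about 22.5 s.

- **Finding the well:** The +y end well (mouth2) bottomed about 27 mm down, so it is short. I pushed it gently, with about 7 N net at most (about 1.3 mm of valve stroke). The middle well bottomed at about 56 mm. I did not probe mouth0, since only one well is full length.
- **Pressing the valve:** In the middle well I pressed to about 10 to 11 N net and held it for roughly half a second. The force gives a stroke of about 2.4 to 2.6 mm and the tool position about 2.7 mm. That is clear of the 5 mm stop. The stroke is worked out from force and position, not read directly.
- **Last checks:** The final picture shows the gauge upright with the mouth within the blue band and the gripper open well above it. The bottles, wrench and cap look undisturbed. The networks' positions for them shifted by up to about 5 pixels between pictures, most for the red bottle, which I put down to detection scatter because the pictures show them in the same places.
- **Disagreement:** The two cameras disagreed by about 4 to 5 mm in absolute position. I used their mean for the grasp and the offsets between gauge and mouths, on which they agreed to about 1 mm, for entering the wells. Side forces in the wells stayed at about 3 N or less.

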